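Try the cupboard's new roller catch with a loaded door

TASK

The roller catch on the small steel cupboard has just been replaced and must be tried with the door loaded: stand the blue spray can in the rack on the inside of the open door, push the door shut past the catch until it snaps home and stays shut with nothing touching it, then pull it through the catch and leave it standing wide open again, about as wide as it was, with the can still upright in its rack. Nobody knows where the catch has been set, so feel for the snap and do not force the door on against its stop; do not slam it either, and leave the other things on the bench where they are.

Things in the scene. Friction and masses are not known exactly. Their poses are not given: they have to be found in the camera images.
- door (a joint): Hinge of the cupboard's green door (250 mm wide, 12 mm thick, top edge 160 mm up, set inside the frame), rad: 0 is flush with the cupboard's front; grows as the door swings out towards the robot, to 1.7. Starts at 1.0 to 1.3, turns easily, stays where left. Seen from the robot the hinge is on the left: opening turns the door clockwise seen from above. Latched it rests at an unknown reading between -0.06 and 0.06 (see catch_rail).
- hinge (a point): Point on the door's vertical hinge axis, 145 mm above the bench. Its axes turn with the door: y points along the door from the free edge to the hinge, x is the door's normal, from the outside (post) to the inside (rack), z up.
- post (a point): Black upright round post, 16 mm across, the door's pull: axis 50 mm in front of the door's mid-plane (44 mm off its outer face), 205 mm from the hinge towards the free edge. Free all round from 102 mm to 168 mm above the bench, with a bracket at its foot. This point: on its axis, 145 mm up; its axes are as those of hinge.
- rack (a point): Steel pocket on the inner face of the door that takes one can: 54 mm square inside, walls 43 mm high and 3 mm thick. This point is the middle of the pocket's floor, 28 mm above the bench, 115 mm from the hinge axis along the door and 38 mm inside of the door's mid-plane; its axes are as those of hinge.
- can_mid (a point): Blue spray can with a white cap and white band, 44 mm across, 128 mm tall (the cap, 36 mm across, takes the top 26 mm), about 0.25 kg, standing upright on the bench. This point is its centre, 64 mm above its foot; z is up along the can.
- cupboard: Grey steel cupboard, fixed to the bench, 180 mm deep, 270 mm wide, 170 mm tall, with a solid top; origin at the centre of its underside, its open front faces its own -x.
- catch_rail: Rail (origin at its centre) of the catch in the cupboard. Its brass block with spring roller and stop may be set anywhere over 24 mm. The door's nose, 205 mm from the hinge, meets the roller 0.075 rad before the latched rest (12 to 17 N of slow push at the post), passes it 0.03 rad before, is then drawn in to the stop; short of that it is thrown back. To open: 8 N. Pressing on over 12 N at the stop harms it.
- can_yellow: Yellow spray can with a black cap, same size as the blue one, to be left alone; origin at its foot.
- carton: Cardboard carton 90 x 70 x 60 mm, to be left alone; origin under its centre.
- tub: White plastic tub, 90 mm across, 90 mm tall, to be left alone; origin under its centre.
- bin_blue: Blue parts bin 160 x 100 x 70 mm with a bolt in it, to be left alone; origin under its centre.
- spanner: Steel spanner lying on the bench, to be left alone; origin under its middle.

How it is judged:
By the outcome, as a careful person would: the job done as asked, in the order asked, and still so for the second after the job is handed in, with the robot touching nothing.
It also fails if it takes over 72 s, if anything falls off the work surface, if the arm or the gripper's body presses on something with over 40 N, if the wrist force passes 120 N, or if a joint passes its speed limit or range.

ROBOT

A 6-joint arm with a two-finger parallel gripper is mounted at the origin on the work surface. World frame = base frame: x ahead of the robot, y to its left, z up, the work surface at z = 0. Lengths are in m, angles in rad, forces in N, time in s.
With the tool pointing down it reaches from about 0.275 to 0.825 m from the base axis. Payload 5.2 kg.
Tool frame: the origin (TCP) lies on the front face of the gripper's body, between the roots of the fingers; the fingertips stand 84 mm ahead of it and the grasp point (between the pads) lies 65 mm ahead of it; y points along the fingers, z is the direction in which the jaws open and shut, and the axes are right-handed (so a half turn about y gives the same grasp; the last joint's range is limited). The gripper opens to 93 mm and grips with 3 to 60 N. Pads are 15 mm wide; open, the fingers measure 128 mm over their backs; the gripper's body (75 mm by 188 mm) begins 65 mm behind the grasp point.
Start: joints at [1.038, 0.259, 1.535, -0, 1.348, -0.203], TCP at [0.178, 0.52, 0.303] pointing down, gripper open.
Joint ranges: [-3.14, 3.14], [-0.91, 2.08], [0.19, 2.58], [-1.22, 4.36], [0.22, 2.71], [-3.12, 3.12]. Speed limits (rad/s): [2.57, 2.57, 3.14, 3.14, 3.14, 3.14].

INTERFACE

Orientations are given as a 3x3 rotation matrix whose columns are the frame's x, y, z axes.
In Python, from rig import observe, read_camera, job_done gives the robot as it stands.
- The arm moves only by the tool apply_moves, never from a script. Its argument "deltas" is a list of rows, each a list of 7 numbers: the finger opening in m, from 0 to 0.093, then the shift along the tool's x, y, z in m, then the turn, a rotation vector about the tool's x, y, z in rad. A call has 1 to 8 rows; each row is the pose to reach, as a shift and turn from the pose measured when the call began, along the tool's axes at that moment; what a row does not reach only later rows make up. A row lasts 1/8 s, in which the tool goes at most 62.5 mm and 10.7 degrees, less where a joint would pass 70% of its speed; a pose out of reach is approached as far as the arm can. A call with a gripper value outside its range is refused whole. The fingers move at their own pace and stop on an object; "newtons" is the grip in N (left out, the last holds). Time passes only in rows, so rows that repeat a pose let the fingers close. It gives the time, the measured TCP pose, the force and the opening at its end, in the units of the state.
- observe(): the state, without advancing time (a new reading comes with each control period).
- read_camera(name): name is "side" or "top"; returns a dict with "color" (480x640x3 uint8, red, green, blue), "mtx" (3x3 intrinsics, pixels), "R" (3x3) and "t" (3): a world point X has camera coordinates R X + t. Camera axes: x right, y down, z forward; pixel columns grow to the right and rows downward; lengths in m; the calibration is good to about 2 mm. A picture is of the moment at which its call begins. There is no depth.
- job_done(): hands the job in, once; it reports no verdict.
The state is a dict: "time_s": time; "joint_positions": joint angles; "qvel": joint speeds; "tau": joint torques, N m; "eef_pos": TCP position; "orientation": TCP orientation; "wrist_force": force on the tool from outside, world axes, zero at the start; "moment": the same for the moment, N m; "width": finger opening in m.
Only numpy, scipy, OpenCV 4.12 (cv2) and the standard library are available. Lean on these libraries where they do the work, as an engineer would, in place of code of your own. Each camera call takes 0.05 s, during which the arm holds its last target. There are 200 camera calls.

## Working session

There is one attempt and no reset: what is moved stays moved. The work goes in short steps, Python scripts to look and compute and a tool call to move; the robot and the scene stay as the last step left them, time stands still between calls to the robot, and variables do not carry over. Pictures are saved under pics/ and viewed, about 8 in all and at most 12, crops included, and the job is handed in when it is done.

Besides the shell and the picture viewer there is one more tool, called after ">>>" as a command line: name --pt "numbers of a row" for each row, then --argument value for the rest. apply_moves: Moves the arm, as the interface text tells. Its arguments: {"type":"object","properties":{"deltas":{"type":"array","items":{"type":"array","items":{"type":"number"}}},"newtons":{"type":"number"}},"required":["deltas"]}

```bash
mkdir -p pics; python3 - <<'E'
from rig import observe, read_camera
import cv2,numpy as np,pickle
s=observe()
for k in s: print(k,np.round(s[k],4).tolist())
for n in("side","top"):
    c=read_camera(n); pickle.dump(c,open(n+"0.pkl","wb"))
    cv2.imwrite(f"pics/{n}0.png",c["color"][:,:,::-1])
    print(n,c["mtx"].tolist(),np.round(c["R"],4).tolist(),np.round(c["t"],4).tolist())
E
```

```text
time_s 0.0
joint_positions [1.0382, 0.2593, 1.5361, -0.0, 1.348, -0.2028]
qvel [0.0, -0.0005, -0.0009, 0.0007, -0.0015, -0.0011]
tau [-0.0006, -43.7303, -28.3994, 0.0715, 0.0417, -0.0001]
eef_pos [0.1779, 0.52, 0.3019]
orientation [[0.9461, -0.0009, 0.3238], [-0.3238, -0.0015, 0.9461], [-0.0003, -1.0, -0.0017]]
wrist_force [-0.9808, 0.2627, 0.3209]
moment [0.0286, -0.0097, 0.0595]
width 0.0928
side [[596.6547894669092, 0.0, 314.764056337583], [0.0, 596.6547894669092, 245.61999931490138], [0.0, 0.0, 1.0]] [[-0.9949, -0.0989, 0.0194], [-0.072, 0.5632, -0.8232], [0.0705, -0.8204, -0.5674]] [0.5176, 0.1385, 1.8723]
top [[596.1545899945955, 0.0, 317.81844488058033], [0.0, 596.1545899945955, 242.85669802318617], [0.0, 0.0, 1.0]] [[0.0121, -0.9999, 0.0018], [-0.9765, -0.0122, -0.2151], [0.2151, 0.0008, -0.9766]] [-0.0261, 0.5684, 1.4653]
```

View pics/side0.png

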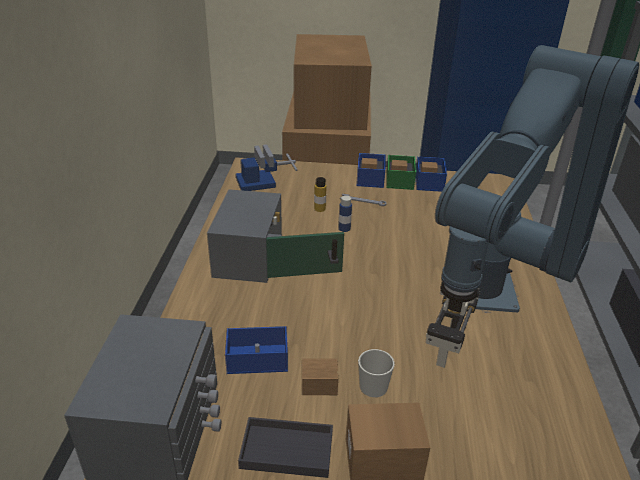

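View pics/top0.png

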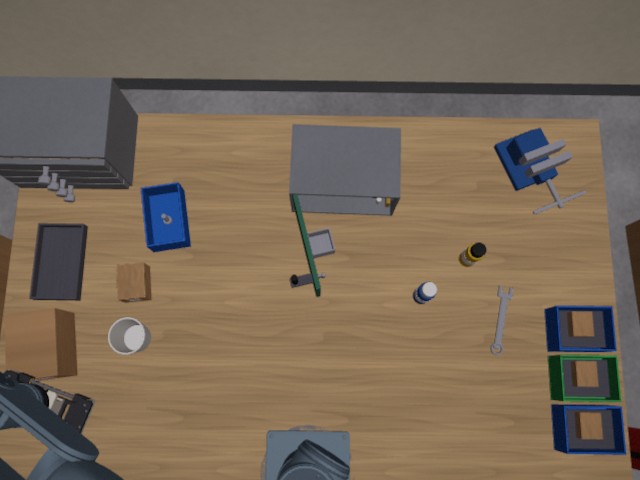

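The cupboard, door (top edge from about (296,197) to (318,293)), post (294,280), rack (320,243) and blue can cap (429,290) are all clear in the top view. I'll zoom in to get sub-pixel positions.

```bash
cat > h.py <<'E'
import numpy as np,cv2,pickle
from rig import observe, read_camera
def ray(c,px,z):
    d=c["R"].T@np.linalg.solve(c["mtx"],[px[0],px[1],1.]); o=-c["R"].T@c["t"]
    return o+d*(z-o[2])/d[2]
def proj(c,X):
    p=c["mtx"]@(c["R"]@np.asarray(X,float)+c["t"]); return p[:2]/p[2]
def save(c,n,x0,y0,x1,y1,k):
    cv2.imwrite(f"pics/{n}.png",cv2.resize(c["color"][y0:y1,x0:x1,::-1],None,fx=k,fy=k,interpolation=cv2.INTER_CUBIC))
E
python3 - <<'E'
from h import *
c=pickle.load(open("top0.pkl","rb")); save(c,"crop1",280,115,445,312,3)
im=c["color"].astype(int)
for n,p,z in [("cup FL",(290,195),.17),("cup FR",(399,196),.17),("cup BL",(293,127),.17),("cup BR",(401,128),.17),("hinge",(296,197),.16),("free",(318,293),.16),("post",(294,279),.168),("cap",(429,289),.128),("yel",(478,249),.128)]:
    print(n,np.round(ray(c,p,z),4))
w=(im.min(2)>170); w[:, :410]=0; w[:,445:]=0; w[:270]=0; w[310:]=0
ys,xs=np.nonzero(w); print("white",xs.mean(),ys.mean(),xs.min(),xs.max(),ys.min(),ys.max())
g=(im[:,:,1]-im[:,:,0]>25)&(im[:,:,1]-im[:,:,2]>8); g[:, :280]=0; g[:,340:]=0;g[310:]=0
for y in range(190,300,8):
    x=np.nonzero(g[y])[0]; print(y,x.min() if len(x) else None,x.max() if len(x) else None, im[y,x.min():x.max()+1,1].tolist() if len(x) else "")
E
```

```text
cup FL [0.6626 0.0495 0.17  ]
cup FR [ 0.6634 -0.2141  0.17  ]
cup BL [0.8386 0.0459 0.17  ]
cup BR [ 0.8394 -0.2221  0.17  ]
hinge [0.6607 0.0353 0.16  ]
free [ 0.4265 -0.0211  0.16  ]
post [0.4578 0.0357 0.168 ]
cap [ 0.4437 -0.2882  0.128 ]
yel [ 0.5437 -0.4108  0.128 ]
white 429.37593984962405 288.8421052631579 423 435 283 295
190 None None 
198 294 297 [83, 90, 88, 86]
206 295 299 [60, 85, 90, 87, 87]
214 298 301 [83, 87, 86, 86]
222 299 303 [58, 84, 88, 89, 89]
230 301 305 [61, 83, 89, 88, 90]
238 303 307 [64, 84, 88, 89, 89]
246 305 309 [60, 84, 88, 88, 89]
254 307 311 [60, 84, 88, 89, 88]
262 309 313 [60, 83, 88, 89, 88]
270 311 315 [61, 82, 89, 87, 88]
278 314 317 [83, 87, 89, 88]
286 315 319 [60, 82, 88, 88, 86]
294 None None
```

View pics/crop1.png

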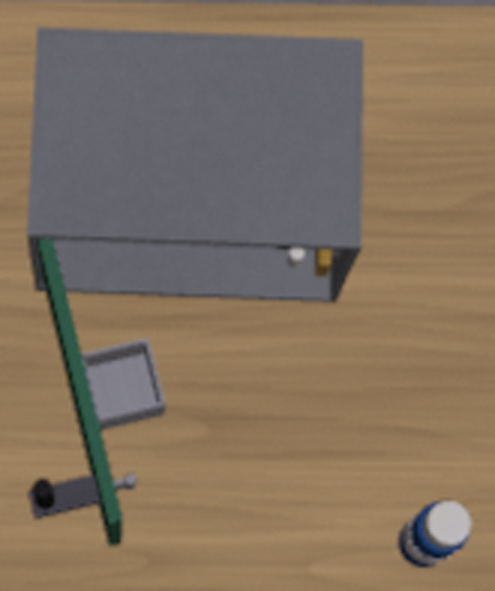

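```bash
python3 - <<'E'
from h import *
from scipy.optimize import least_squares
c=pickle.load(open("top0.pkl","rb"))
P=lambda u,v:np.array([280+(u+.5)/3-.5,115+(v+.5)/3-.5])
rot=lambda a:np.array([[np.cos(a),-np.sin(a)],[np.sin(a),np.cos(a)]])
cc=[(-.09,.135,30,236),(-.09,-.135,360,247),(.09,.135,38,28),(.09,-.135,362,40)]
f=lambda p:np.concatenate([proj(c,[*(p[:2]+rot(p[2])@[x,y]),.17])-P(u,v) for x,y,u,v in cc])
r=least_squares(f,[.75,-.085,0]); print("cup",r.x,np.round(r.fun,1)); yaw=r.x[2]
# door local: s along hinge->free, n inward
def W(p,s,n,z):
    a=p[2]; d=np.array([-np.sin(a),-np.cos(a)]); nn=np.array([np.cos(a),-np.sin(a)])
    return [*(p[:2]+d*s+nn*n),z]
dd=[(.205,-.05,.168,P(43,490)),(.085,.068,.071,P(149,342)),(.145,.068,.071,P(165,407)),(.250,0,.16,P(115,520))]
def g(p):
    o=[proj(c,W(p,s,n,z))-q for s,n,z,q in dd]
    for q in [(297.4,206),(302.4,226),(307.4,246),(312.4,266),(317.4,286)]:
        X=ray(c,q,.16)[:2]-p[:2]; o.append([(X@[np.cos(p[2]),-np.sin(p[2])])/.0022])
    return np.concatenate(o)
r=least_squares(g,[.66,.035,1.2],loss="soft_l1"); print("door",r.x,"joint",r.x[2]+yaw,np.round(g(r.x),1))
p=r.x; print("rack",W(p,.115,.038,.028),"post",W(p,.205,-.05,.145))
ch=[0.66,.035]; print("cap", ray(c,(429.4,288.8),.128))
E
```

```text
cup [ 0.75343807 -0.08450306 -0.02308774] [-0.9  0.1  0.7  0.2 -0.2 -0.   0.4 -0.4]
door [0.67171839 0.03965403 1.31912393] joint 1.2960361895191659 [-0.6 -0.3 -0.3 -0.8  0.1 -0.2  0.7  3.7 -0.2 -0.1 -0.   0.1  0.1]
rack [np.float64(0.5698041074382161), np.float64(-0.025786629276779657), 0.028] post [np.float64(0.4607252358216048), np.float64(0.03702897202454382), 0.145]
cap [ 0.44423658 -0.28921401  0.128     ]
```

```bash
cat >> h.py <<'E'
from scipy.spatial.transform import Rotation as Ro
def down(a):  # tool pointing down, jaw axis at world angle a
    z=np.array([np.cos(a),np.sin(a),0]); y=np.array([0,0,-1.]); return np.column_stack([np.cross(y,z),y,z])
def go(pos,R,s=None):
    s=s or observe(); R0=np.array(s["orientation"])
    print("shift",np.round(R0.T@(np.array(pos)-s["eef_pos"]),4).tolist(),"turn",np.round(Ro.from_matrix(R0.T@R).as_rotvec(),4).tolist())
E
python3 -c "
from h import *
go([.444,-.289,.26],down(1.319-np.pi/2+np.pi/2-1.0676))
go([.444,-.289,.26],down(.2517))"
```

```text
shift [0.5138, 0.0429, -0.6792] turn [0.0016, 0.9896, 0.0005]
shift [0.5138, 0.0429, -0.6792] turn [0.0016, 0.9893, 0.0005]
```

>>> apply_moves --pt "0.093 0.065 0.0 -0.085 0 0.12 0" --pt "0.093 0.13 0.01 -0.17 0 0.25 0" --pt "0.093 0.19 0.015 -0.255 0 0.37 0" --pt "0.093 0.26 0.02 -0.34 0 0.5 0" --pt "0.093 0.32 0.03 -0.425 0 0.62 0" --pt "0.093 0.385 0.035 -0.51 0 0.74 0" --pt "0.093 0.45 0.04 -0.595 0 0.87 0" --pt "0.093 0.514 0.043 -0.679 0 0.989 0"

```text
time_s: 1.1
eef_pos: [0.3338, 0.0441, 0.2771]
orientation: [[0.245, 0.0, 0.969], [-0.969, -0.001, 0.245], [0.001, -1.0, -0.0]]
wrist_force: [1.7, 0.5, 0.5]
width: 0.0928
```

```bash
python3 -c "
from h import *
s=observe();print(s['time_s'],s['eef_pos'])
go([.444,-.289,.26],down(.2517))"
```

```text
1.1 [0.33380802 0.04412102 0.27708315]
shift [0.35, 0.0175, 0.0251] turn [0.0002, -0.0038, 0.0013]
```

>>> apply_moves --pt "0.093 0.05 0.01 0.005 0 0 0" --pt "0.093 0.11 0.015 0.01 0 0 0" --pt "0.093 0.17 0.017 0.015 0 0 0" --pt "0.093 0.23 0.017 0.02 0 0 0" --pt "0.093 0.29 0.017 0.022 0 0 0" --pt "0.093 0.33 0.017 0.025 0 -0.004 0" --pt "0.093 0.35 0.017 0.025 0 -0.004 0" --pt "0.093 0.35 0.017 0.025 0 -0.004 0"

```text
time_s: 2.1
eef_pos: [0.4437, -0.2893, 0.26]
orientation: [[0.248, -0.001, 0.969], [-0.969, -0.0, 0.248], [0.0, -1.0, -0.001]]
wrist_force: [0.6, 0.8, -0.3]
width: 0.0929
```

```bash
python3 -c "
from h import *
s=observe();print(s['time_s'],s['eef_pos'])
go([.444,-.289,.153],down(.2517))
c=read_camera('side');pickle.dump(c,open('side1.pkl','wb'));save(c,'side1',240,120,460,300,3)
print(proj(c,[.444,-.289,0]),proj(c,[.444,-.289,.128]))"
```

```text
2.1 [ 0.44367635 -0.28927942  0.25997493]
shift [-0.0002, 0.107, 0.0005] turn [0.0009, -0.001, 0.0]
[343.87562706 229.95371159] [345.61325925 199.00392889]
```

View pics/side1.png

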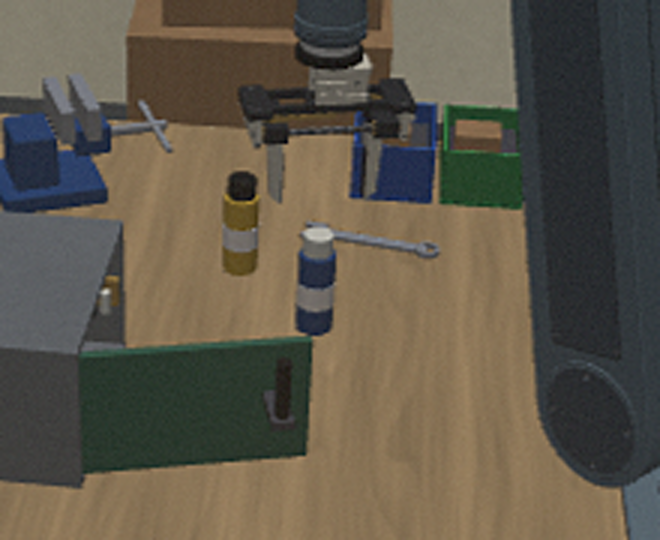

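Gripper is above the can; the side view agrees with the top estimate to within about 3 mm. Going down and grasping.

>>> apply_moves --pt "0.093 0.001 0.05 0 0 0 0" --pt "0.093 0.001 0.09 0 0 0 0" --pt "0.093 0.001 0.107 0 0 0 0" --pt "0.093 0.001 0.107 0 0 0 0" --pt "0.04 0.001 0.107 0 0 0 0" --pt "0.035 0.001 0.107 0 0 0 0" --pt "0.035 0.001 0.107 0 0 0 0" --pt "0.035 0.001 0.107 0 0 0 0" --newtons 20

```text
time_s: 3.15
eef_pos: [0.4437, -0.2892, 0.1535]
orientation: [[0.249, -0.0, 0.969], [-0.969, -0.0, 0.249], [0.0, -1.0, -0.0]]
wrist_force: [-0.0, -0.3, -0.1]
width: 0.0577
```

>>> apply_moves --pt "0.035 0 0 0 0 0 0" --pt "0.035 0 0 0 0 0 0" --pt "0.035 0 0 0 0 0 0" --pt "0.035 0 -0.02 0 0 0 0" --pt "0.035 0 -0.06 0 0 0 0" --pt "0.035 0 -0.09 0 0 0 0" --pt "0.035 0 -0.1 0 0 0 0" --pt "0.035 0 -0.1 0 0 0 0"

```text
time_s: 4.15
eef_pos: [0.4436, -0.2891, 0.2532]
orientation: [[0.249, -0.0, 0.969], [-0.969, -0.0, 0.249], [0.0, -1.0, -0.001]]
wrist_force: [-0.1, 0.6, -2.4]
width: 0.0439
```

```bash
python3 -c "
from h import *
s=observe();print(s['time_s'],s['eef_pos'],s['width'],s['wrist_force'])
c=read_camera('top');pickle.dump(c,open('top1.pkl','wb'))
go([.5698,-.0258,.255],down(.2517))
go([.5698,-.0258,.183],down(.2517))"
```

```text
4.15 [ 0.44364759 -0.28908243  0.25316249] 0.04385092229054157 [-0.05166838  0.62382998 -2.36331213]
shift [-0.2233, -0.0026, 0.1879] turn [0.0014, -0.0002, -0.0014]
shift [-0.2232, 0.0694, 0.188] turn [0.0014, -0.0002, -0.0014]
```

>>> apply_moves --pt "0.035 -0.04 0 0.035 0 0 0" --pt "0.035 -0.08 0 0.07 0 0 0" --pt "0.035 -0.12 0 0.105 0 0 0" --pt "0.035 -0.16 0 0.14 0 0 0" --pt "0.035 -0.195 0 0.17 0 0 0" --pt "0.035 -0.215 0 0.185 0 0 0" --pt "0.035 -0.223 0.0 0.188 0 0 0" --pt "0.035 -0.223 0.0 0.188 0 0 0"

```text
time_s: 5.2
eef_pos: [0.5692, -0.0259, 0.2512]
orientation: [[0.25, -0.004, 0.968], [-0.968, 0.001, 0.25], [-0.002, -1.0, -0.004]]
wrist_force: [-0.1, -1.1, -2.8]
width: 0.0439
```

```bash
python3 -c "
from h import *
s=observe();print(s['time_s'],s['eef_pos'],s['width'],s['wrist_force'])
c=read_camera('side');d=read_camera('top')
a=cv2.resize(c['color'][150:290,250:390],None,fx=3,fy=3,interpolation=2);b=cv2.resize(d['color'][170:310,270:390],None,fx=3,fy=3,interpolation=2)
cv2.imwrite('pics/hov.png',np.hstack([a,b])[:,:,::-1])
go([.5698,-.0258,.183],down(.2517))
x=s['eef_pos'];zf=x[2]-.153
for z in (zf,zf+.102,zf+.128): print(proj(c,[x[0],x[1],z]),proj(d,[x[0],x[1],z]))
print(proj(c,[.5698,-.0258,.071]),proj(d,[.5698,-.0258,.071]))"
```

```text
5.2 [ 0.56924651 -0.02594992  0.25119083] 0.04391234726665724 [-0.05819718 -1.13493752 -2.80464045]
shift [-0.001, 0.0688, 0.0008] turn [0.0026, -0.001, -0.0014]
[300.69395904 246.28375464] [320.57924017 239.56616276]
[300.89407624 218.78040601] [320.85505084 229.93514685]
[300.94713875 211.48769621] [320.93178534 227.25565961]
[300.46384386 253.34602476] [320.45538508 241.70739384]
```

View pics/hov.png

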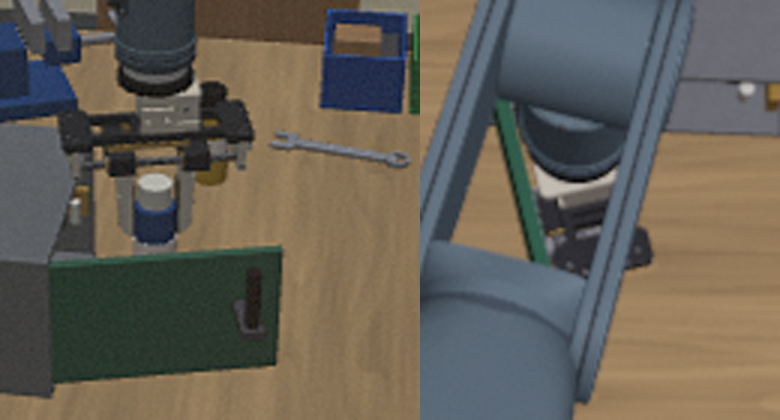

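>>> apply_moves --pt "0.035 -0.001 0.01 0.001 0.003 0 -0.001" --pt "0.035 -0.001 0.02 0.001 0.003 0 -0.001" --pt "0.035 -0.001 0.027 0.001 0.003 0 -0.001" --pt "0.035 -0.001 0.032 0.001 0.003 0 -0.001" --pt "0.035 -0.001 0.036 0.001 0.003 0 -0.001" --pt "0.035 -0.001 0.036 0.001 0.003 0 -0.001"

```text
time_s: 6.05
eef_pos: [0.57, -0.0257, 0.2156]
orientation: [[0.248, -0.0, 0.969], [-0.969, 0.001, 0.248], [-0.001, -1.0, -0.0]]
wrist_force: [-0.3, -0.8, -2.5]
width: 0.0435
```

No rim contact: the foot is about 9 mm inside the pocket.

>>> apply_moves --pt "0.035 0 0.01 0 0 0 0" --pt "0.035 0 0.018 0 0 0 0" --pt "0.035 0 0.025 0 0 0 0" --pt "0.035 0 0.03 0 0 0 0" --pt "0.035 0 0.033 0 0 0 0" --pt "0.035 0 0.033 0 0 0 0"

```text
time_s: 6.8
eef_pos: [0.5699, -0.0256, 0.1824]
orientation: [[0.248, -0.0, 0.969], [-0.969, 0.001, 0.248], [-0.001, -1.0, -0.0]]
wrist_force: [0.3, -0.5, -2.6]
width: 0.0435
```

>>> apply_moves --pt "0.035 0 0.0015 0 0 0 0" --pt "0.035 0 0.0015 0 0 0 0" --pt "0.05 0 0.0015 0 0 0 0" --pt "0.065 0 0.0015 0 0 0 0" --pt "0.07 0 0.0015 0 0 0 0" --pt "0.07 0 0.0015 0 0 0 0" --pt "0.07 0 -0.02 0 0 0 0" --pt "0.07 0 -0.05 0 0 0 0"

```text
time_s: 7.8
eef_pos: [0.5694, -0.0255, 0.232]
orientation: [[0.248, -0.003, 0.969], [-0.969, 0.001, 0.248], [-0.002, -1.0, -0.002]]
wrist_force: [0.3, 0.1, -0.3]
width: 0.0699
```

```bash
cat >> h.py <<'E'
H=np.array([.6717,.0397]); Y=.0231
def n_(q): return np.array([np.cos(q+Y),-np.sin(q+Y)])
def d_(q): return np.array([-np.sin(q+Y),-np.cos(q+Y)])
def post(q): return H+.205*d_(q)-.05*n_(q)
def gpost(q,z,off=0): 
    go([*(post(q)+off*n_(q)),z],down(-(q+Y)))
def rep():
    s=observe(); f=np.array(s['wrist_force']); p=np.array(s['eef_pos'])
    v=p[:2]-H; q=np.arctan2(-.05,.205); a=np.arctan2(-v[0],-v[1])+0
    qe=a-np.arctan2(.05,.205)-Y
    print("t",s['time_s'],"p",np.round(p,4),"q_est",round(qe,4),"r",round(np.hypot(*v),4),"w",round(s['width'],4),"F",np.round(f,2),"Fn",round(f[:2]@n_(qe),2),"Fd",round(f[:2]@d_(qe),2),"j",np.round(s['joint_positions'],2)); return s
E
python3 -c "
from h import *
rep(); print(post(1.296),post(0)); gpost(1.296,.265,-.003)"
```

```text
t 7.8 p [ 0.5694 -0.0255  0.232 ] q_est 0.7409 r 0.1214 w 0.0699 F [ 0.32  0.09 -0.27] Fn 0.17 Fd -0.29 j [-0.24  0.35  1.59  0.    1.21 -0.49]
[0.46070691 0.03706989] [ 0.61697826 -0.16409041]
shift [-0.0907, -0.0326, -0.0898] turn [0.0035, 1.5698, 0.0004]
```

>>> apply_moves --pt "0.07 0 -0.033 0 0 0.1 0" --pt "0.07 -0.015 -0.033 -0.015 0 0.28 0" --pt "0.06 -0.03 -0.033 -0.03 0 0.46 0" --pt "0.05 -0.045 -0.033 -0.045 0 0.64 0" --pt "0.04 -0.06 -0.033 -0.06 0 0.82 0" --pt "0.04 -0.075 -0.033 -0.075 0 1.0 0" --pt "0.04 -0.09 -0.033 -0.09 0 1.18 0" --pt "0.04 -0.091 -0.033 -0.09 0 1.36 0"

```text
time_s: 8.8
eef_pos: [0.4584, 0.041, 0.2655]
orientation: [[-0.898, -0.003, 0.441], [-0.441, 0.002, -0.898], [0.002, -1.0, -0.003]]
wrist_force: [-0.2, -0.8, 0.2]
width: 0.0402
```

>>> apply_moves --pt "0.04 0 0 0 0 0.18 0" --pt "0.04 0 0 0 0 0.22 0" --pt "0.04 0 0 0 0 0.22 0"

```text
time_s: 9.18
eef_pos: [0.4584, 0.041, 0.2656]
orientation: [[-0.972, -0.003, 0.235], [-0.235, 0.002, -0.972], [0.003, -1.0, -0.002]]
wrist_force: [-1.0, 0.7, 0.6]
width: 0.0401
```

```bash
python3 -c "
from h import *
rep(); gpost(1.296,.265,-.003); gpost(1.296,.207,-.003)
c=read_camera('side');d=read_camera('top');pickle.dump((c,d),open('p2.pkl','wb'))
a=cv2.resize(c['color'][150:290,250:390],None,fx=3,fy=3,interpolation=2);b=cv2.resize(d['color'][170:310,270:390],None,fx=3,fy=3,interpolation=2)
cv2.imwrite('pics/post.png',np.hstack([a,b])[:,:,::-1])"
```

```text
t 9.175 p [0.4584 0.041  0.2656] q_est 1.3147 r 0.2134 w 0.0401 F [-1.02  0.69  0.63] Fn -0.91 Fd 0.84 j [-0.15  0.13  1.79  0.    1.22  1.18]
shift [-0.0013, 0.0006, 0.0014] turn [0.0022, -0.0147, 0.0027]
shift [-0.0015, 0.0586, 0.0015] turn [0.0022, -0.0147, 0.0027]
```

View pics/post.png

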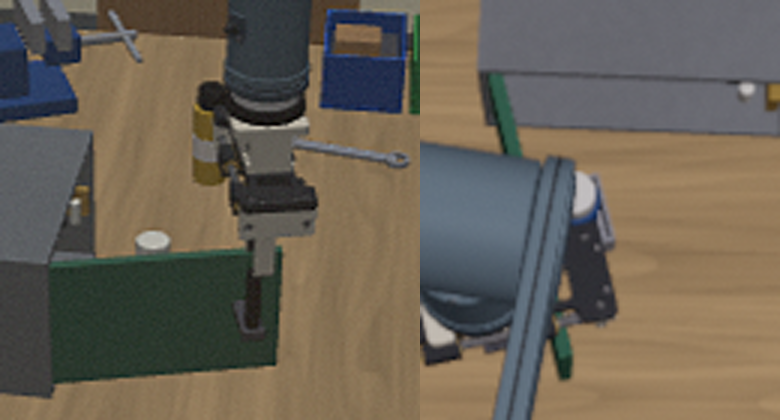

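The can stands upright in the rack (cap just above the door edge at crop (153,240)), and the gripper is over the post. Going down onto it.

>>> apply_moves --pt "0.04 -0.0015 0.015 0.0015 0.002 -0.015 0.003" --pt "0.04 -0.0015 0.03 0.0015 0.002 -0.015 0.003" --pt "0.04 -0.0015 0.045 0.0015 0.002 -0.015 0.003" --pt "0.04 -0.0015 0.057 0.0015 0.002 -0.015 0.003" --pt "0.04 -0.0015 0.057 0.0015 0.002 -0.015 0.003"

```text
time_s: 9.9
eef_pos: [0.4594, 0.0401, 0.2074]
orientation: [[-0.968, -0.002, 0.25], [-0.25, 0.001, -0.968], [0.002, -1.0, -0.001]]
wrist_force: [0.9, -0.4, -0.4]
width: 0.0398
```

>>> apply_moves --pt "0.02 0 0 0 0 0 0" --pt "0.01 0 0 0 0 0 0" --pt "0.01 0 0 0 0 0 0" --pt "0.01 0 0 0 0 0 0" --newtons 30

```text
time_s: 10.4
eef_pos: [0.4598, 0.04, 0.2079]
orientation: [[-0.968, -0.001, 0.25], [-0.25, 0.0, -0.968], [0.001, -1.0, -0.001]]
wrist_force: [-0.4, 0.5, 1.5]
width: 0.0155
```

```bash
cat >> h.py <<'E'
def arc(qs,z,dr=0):  # rows for tool following post along joint readings qs
    s=observe(); R0=np.array(s["orientation"]); p0=s["eef_pos"]
    for q in qs:
        p=np.array([*(post(q)+dr*d_(q)),z])
        print([0.01]+np.round(np.r_[R0.T@(p-p0),Ro.from_matrix(R0.T@down(-(q+Y))).as_rotvec()],4).tolist())
E
python3 -c "
from h import *
rep(); arc(1.29-np.array([.04,.12,.2,.28,.36,.44,.52,.56]),.207)"
```

```text
t 10.4 p [0.4598 0.04   0.2079] q_est 1.3099 r 0.2119 w 0.0155 F [-0.42  0.52  1.48] Fn -0.6 Fd 0.28 j [-0.16  0.19  1.87  0.    1.08  1.16]
[0.01, 0.0019, 0.0009, 0.0126, 0.0007, -0.0453, 0.0009]
[0.01, 0.0045, 0.0009, 0.0292, 0.0008, -0.1253, 0.0008]
[0.01, 0.0057, 0.0009, 0.0461, 0.0008, -0.2053, 0.0008]
[0.01, 0.0056, 0.0009, 0.0629, 0.0008, -0.2853, 0.0008]
[0.01, 0.0042, 0.0009, 0.0798, 0.0009, -0.3653, 0.0007]
[0.01, 0.0014, 0.0008, 0.0964, 0.0009, -0.4453, 0.0007]
[0.01, -0.0027, 0.0008, 0.1128, 0.0009, -0.5253, 0.0007]
[0.01, -0.0053, 0.0008, 0.1208, 0.001, -0.5653, 0.0006]
```

>>> apply_moves --pt "0.01 0.002 0.001 0.0126 0 -0.045 0" --pt "0.01 0.0045 0.001 0.029 0 -0.125 0" --pt "0.01 0.0057 0.001 0.046 0 -0.205 0" --pt "0.01 0.0056 0.001 0.063 0 -0.285 0" --pt "0.01 0.0042 0.001 0.08 0 -0.365 0" --pt "0.01 0.0014 0.001 0.0964 0 -0.445 0" --pt "0.01 -0.0027 0.001 0.1128 0 -0.525 0" --pt "0.01 -0.0053 0.001 0.1208 0 -0.565 0"

```text
time_s: 11.4
eef_pos: [0.4951, -0.0767, 0.2079]
orientation: [[-0.683, -0.001, 0.731], [-0.731, -0.001, -0.683], [0.001, -1.0, -0.0]]
wrist_force: [-3.4, -0.6, 9.4]
width: 0.0154
```

```bash
python3 -c "
from h import *
rep(); arc(.73-np.array([.04,.12,.2,.28,.36,.44,.50,.52]),.207)"
```

```text
t 11.4 p [ 0.4951 -0.0767  0.2079] q_est 0.7255 r 0.2115 w 0.0154 F [-3.44 -0.63  9.43] Fn -2.09 Fd 2.81 j [-0.38  0.26  1.78 -0.    1.1   0.38]
[0.01, 0.0012, 0.0009, 0.0074, 0.0002, -0.0386, 0.0012]
[0.01, 0.0039, 0.0009, 0.0241, 0.0003, -0.1186, 0.0011]
[0.01, 0.0052, 0.0009, 0.0409, 0.0003, -0.1986, 0.0011]
[0.01, 0.0052, 0.0009, 0.0578, 0.0004, -0.2786, 0.0011]
[0.01, 0.0039, 0.0009, 0.0746, 0.0004, -0.3586, 0.0011]
[0.01, 0.0012, 0.0009, 0.0913, 0.0004, -0.4386, 0.0011]
[0.01, -0.0017, 0.0009, 0.1036, 0.0005, -0.4986, 0.0011]
[0.01, -0.0028, 0.0009, 0.1077, 0.0005, -0.5186, 0.0011]
```

>>> apply_moves --pt "0.01 0.0012 0 0.0074 0 -0.039 0" --pt "0.01 0.0039 0 0.024 0 -0.119 0" --pt "0.01 0.0052 0 0.041 0 -0.199 0" --pt "0.01 0.0052 0 0.058 0 -0.279 0" --pt "0.01 0.0039 0 0.0746 0 -0.359 0" --pt "0.01 0.0012 0 0.0913 0 -0.439 0" --pt "0.01 -0.0017 0 0.1036 0 -0.499 0" --pt "0.01 -0.0028 0 0.1077 0 -0.519 0"

```text
time_s: 12.4
eef_pos: [0.576, -0.1489, 0.208]
orientation: [[-0.23, -0.001, 0.973], [-0.973, -0.001, -0.23], [0.002, -1.0, -0.001]]
wrist_force: [-1.7, -1.5, 2.6]
width: 0.0154
```

```bash
python3 -c "
from h import *
s=rep(); arc(.21-np.array([.01,.02,.03,.04,.05,.06]),s['eef_pos'][2])
c=read_camera('side');d=read_camera('top');pickle.dump((c,d),open('p3.pkl','wb'))"
```

```text
t 12.4 p [ 0.576  -0.1489  0.208 ] q_est 0.2075 r 0.2115 w 0.0154 F [-1.73 -1.55  2.63] Fn -1.33 Fd 1.9 j [-0.44  0.41  1.55 -0.    1.17 -0.21]
[0.01, -0.0001, -0.0, 0.0016, 0.0008, -0.0093, 0.0016]
[0.01, 0.0004, -0.0, 0.0037, 0.0009, -0.0193, 0.0016]
[0.01, 0.0008, -0.0, 0.0058, 0.0009, -0.0293, 0.0015]
[0.01, 0.0013, -0.0, 0.0078, 0.0009, -0.0393, 0.0015]
[0.01, 0.0017, -0.0, 0.0099, 0.0009, -0.0493, 0.0015]
[0.01, 0.0021, -0.0, 0.012, 0.0009, -0.0593, 0.0015]
```

>>> apply_moves --pt "0.01 0 0 0.002 0 -0.01 0" --pt "0.01 0.0004 0 0.004 0 -0.02 0" --pt "0.01 0.0008 0 0.006 0 -0.03 0" --pt "0.01 0.0013 0 0.008 0 -0.04 0" --pt "0.01 0.0017 0 0.01 0 -0.05 0" --pt "0.01 0.0021 0 0.012 0 -0.06 0"

```text
time_s: 13.25
eef_pos: [0.5868, -0.1539, 0.208]
orientation: [[-0.172, -0.001, 0.985], [-0.985, -0.002, -0.172], [0.002, -1.0, -0.001]]
wrist_force: [-2.2, -4.2, 1.1]
width: 0.0155
```

```bash
python3 -c "
from h import *
s=rep(); arc(.15-np.array([.01,.02,.03,.04]),s['eef_pos'][2])"
```

```text
t 13.25 p [ 0.5868 -0.1539  0.208 ] q_est 0.1511 r 0.2114 w 0.0155 F [-2.21 -4.25  1.13] Fn -1.44 Fd 4.57 j [-0.44  0.43  1.52 -0.    1.19 -0.27]
[0.01, 0.0001, -0.0, 0.0024, 0.001, -0.0098, 0.0024]
[0.01, 0.0006, -0.0, 0.0044, 0.001, -0.0198, 0.0024]
[0.01, 0.0011, -0.0, 0.0065, 0.0011, -0.0298, 0.0024]
[0.01, 0.0015, -0.0, 0.0086, 0.0011, -0.0398, 0.0024]
```

>>> apply_moves --pt "0.01 0.0008 0 0.0022 0 -0.01 0" --pt "0.01 0.0012 0 0.0043 0 -0.02 0" --pt "0.01 0.0016 0 0.0064 0 -0.03 0" --pt "0.01 0.0016 0 0.0064 0 -0.03 0"

```text
time_s: 13.75
eef_pos: [0.5931, -0.1566, 0.208]
orientation: [[-0.142, -0.001, 0.99], [-0.99, -0.002, -0.142], [0.002, -1.0, -0.001]]
wrist_force: [-0.1, -2.1, 0.5]
width: 0.0159
```

```bash
python3 -c "
from h import *
s=rep(); arc(.12-np.array([.01,.02,.03]),s['eef_pos'][2])"
```

```text
t 13.75 p [ 0.5931 -0.1566  0.208 ] q_est 0.1187 r 0.2115 w 0.0159 F [-0.08 -2.1   0.53] Fn 0.22 Fd 2.09 j [-0.44  0.44  1.5  -0.    1.19 -0.29]
[0.01, -0.0, -0.0, 0.0019, 0.0007, -0.0096, 0.0024]
[0.01, 0.0004, -0.0, 0.0039, 0.0007, -0.0196, 0.0024]
[0.01, 0.0009, -0.0, 0.006, 0.0007, -0.0296, 0.0024]
```

>>> apply_moves --pt "0.01 0.0003 0 0.002 0 -0.01 0" --pt "0.01 0.0007 0 0.004 0 -0.02 0" --pt "0.01 0.0007 0 0.004 0 -0.02 0"

```text
time_s: 14.12
eef_pos: [0.5957, -0.1576, 0.208]
orientation: [[-0.122, -0.004, 0.993], [-0.993, -0.001, -0.122], [0.002, -1.0, -0.004]]
wrist_force: [-7.3, -1.5, 4.1]
width: 0.0156
```

>>> apply_moves --pt "0.01 0.0003 0 0.002 0 -0.01 0" --pt "0.01 0.0006 0 0.004 0 -0.02 0" --pt "0.01 0.0006 0 0.004 0 -0.02 0"

```text
time_s: 14.5
eef_pos: [0.5969, -0.1579, 0.2079]
orientation: [[-0.102, -0.011, 0.995], [-0.995, 0.0, -0.102], [0.001, -1.0, -0.011]]
wrist_force: [-14.0, -0.3, 8.4]
width: 0.0157
```

```bash
python3 -c "
from h import *
s=rep(); arc(.08-np.array([.01,.02,.03]),s['eef_pos'][2])"
```

```text
t 14.5 p [ 0.5969 -0.1579  0.2079] q_est 0.0996 r 0.2113 w 0.0157 F [-13.97  -0.34   8.38] Fn -13.82 Fd 2.05 j [-0.44  0.46  1.49 -0.    1.21 -0.33]
[0.01, 0.0012, -0.0001, 0.0061, 0.0111, -0.0086, 0.0007]
[0.01, 0.0017, -0.0001, 0.0082, 0.0111, -0.0186, 0.0006]
[0.01, 0.0021, -0.0001, 0.0103, 0.0111, -0.0286, 0.0006]
```

Contact with the roller felt from about q≈0.11 (estimated), now 14 N. Continuing in small steps.

>>> apply_moves --pt "0.01 0.0003 0 0.003 0.005 -0.008 0" --pt "0.01 0.0006 0 0.0045 0.008 -0.012 0"

```text
time_s: 14.75
eef_pos: [0.5982, -0.1584, 0.2079]
orientation: [[-0.089, -0.011, 0.996], [-0.996, 0.001, -0.089], [-0.0, -1.0, -0.011]]
wrist_force: [-14.8, -1.7, 8.7]
width: 0.0158
```

```bash
python3 -c "
from h import *
s=rep()"
```

```text
t 14.75 p [ 0.5982 -0.1584  0.2079] q_est 0.093 r 0.2113 w 0.0158 F [-14.81  -1.71   8.73] Fn -14.52 Fd 3.42 j [-0.44  0.46  1.48 -0.    1.21 -0.35]
```

>>> apply_moves --pt "0.01 0.0004 0 0.003 0.006 -0.008 0" --pt "0.01 0.0008 0 0.0045 0.009 -0.012 0"

```text
time_s: 15.0
eef_pos: [0.6011, -0.1596, 0.2079]
orientation: [[-0.077, -0.005, 0.997], [-0.997, 0.001, -0.077], [-0.0, -1.0, -0.005]]
wrist_force: [-6.6, -3.3, 3.9]
width: 0.0156
```

>>> apply_moves --pt "0.01 0.0004 0 0.003 0.006 -0.006 0" --pt "0.01 0.0006 0 0.0045 0.009 -0.008 0"

```text
time_s: 15.25
eef_pos: [0.6053, -0.1611, 0.2079]
orientation: [[-0.068, 0.003, 0.998], [-0.998, -0.001, -0.068], [0.001, -1.0, 0.003]]
wrist_force: [-1.3, -5.5, 1.2]
width: 0.0155
```

```bash
python3 -c "
from h import *
s=rep()"
```

```text
t 15.25 p [ 0.6053 -0.1611  0.2079] q_est 0.0568 r 0.2115 w 0.0155 F [-1.31 -5.52  1.19] Fn -0.87 Fd 5.61 j [-0.44  0.46  1.47  0.    1.2  -0.37]
```

>>> apply_moves --pt "0.01 0.001 0 0.0015 0 -0.006 0" --pt "0.01 0.001 0 0.002 0 -0.01 0"

```text
time_s: 15.5
eef_pos: [0.6081, -0.1621, 0.2079]
orientation: [[-0.058, 0.005, 0.998], [-0.998, -0.001, -0.058], [0.001, -1.0, 0.005]]
wrist_force: [3.8, -2.1, -0.2]
width: 0.0156
```

```bash
python3 -c "
from h import *
s=rep()"
```

```text
t 15.5 p [ 0.6081 -0.1621  0.2079] q_est 0.0428 r 0.2116 w 0.0156 F [ 3.8  -2.09 -0.22] Fn 3.93 Fd 1.83 j [-0.44  0.47  1.47  0.    1.2  -0.38]
```

The catch is now drawing the door in (force has reversed sign). Releasing so it can seat by itself.

>>> apply_moves --pt "0.02 0 0 0.001 0 0 0" --pt "0.03 0 0 0.001 0 0 0" --pt "0.036 0 0 0.001 0 0 0" --pt "0.036 0 0 0.001 0 0 0"

```text
time_s: 16.0
eef_pos: [0.609, -0.162, 0.2079]
orientation: [[-0.058, 0.005, 0.998], [-0.998, -0.001, -0.058], [0.0, -1.0, 0.005]]
wrist_force: [0.1, -0.0, 0.2]
width: 0.0356
```

>>> apply_moves --pt "0.036 0 -0.02 0 0 0 0" --pt "0.036 0 -0.045 0 0 0 0" --pt "0.036 0 -0.06 0 0 0 0" --pt "0.036 0 -0.06 0 0 0 0"

```text
time_s: 16.5
eef_pos: [0.6091, -0.1622, 0.2692]
orientation: [[-0.058, 0.007, 0.998], [-0.998, -0.002, -0.058], [0.001, -1.0, 0.007]]
wrist_force: [-0.1, -0.2, -1.0]
width: 0.0358
```

>>> apply_moves --pt "0.036 0.03 0 -0.05 0 0 0" --pt "0.036 0.05 0 -0.11 0 0 0" --pt "0.036 0.05 0 -0.15 0 0 0" --pt "0.036 0.05 0 -0.15 0 0 0"

```text
time_s: 17.0
eef_pos: [0.4538, -0.2029, 0.2672]
orientation: [[-0.06, 0.005, 0.998], [-0.998, -0.0, -0.06], [-0.0, -1.0, 0.005]]
wrist_force: [-0.0, 0.4, 0.1]
width: 0.036
```

```bash
python3 -c "
from h import *
s=rep()
c=read_camera('side');d=read_camera('top');pickle.dump((c,d),open('p4.pkl','wb'))
a=cv2.resize(c['color'][150:290,250:390],None,fx=3,fy=3,interpolation=2);b=cv2.resize(d['color'][110:250,280:405],None,fx=3,fy=3,interpolation=2)
cv2.imwrite('pics/shut.png',np.hstack([a,b])[:,:,::-1])
for q in (0,.03,.06): print(q,[np.round(proj(k,[*post(q),.168]),1) for k in (c,d)])"
```

```text
t 17.0 p [ 0.4538 -0.2029  0.2672] q_est 0.4695 r 0.3261 w 0.036 F [-0.03  0.35  0.05] Fn -0.2 Fd -0.3 j [-0.65  0.19  1.72  0.    1.23 -0.59]
0 [array([291.3, 203.9]), array([378.4, 214.5])]
0.03 [array([293.1, 204.3]), array([377.7, 216.9])]
0.06 [array([294.9, 204.7]), array([376.9, 219.4])]
```

View pics/shut.png

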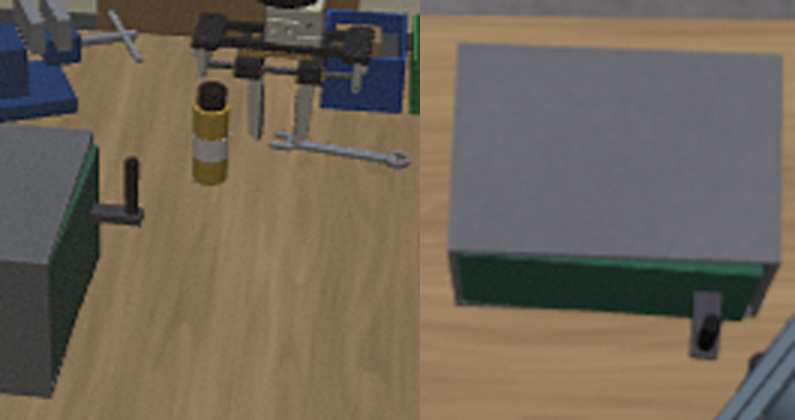

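Shut: the post top sits at about (377,216) in the top view, near q≈0.03, and has stayed there for 1 s with nothing touching it (thrown back it would read above 0.11). I'll hold another half second, then grasp the post again.

>>> apply_moves --pt "0.04 0 0 0 0 0 0" --pt "0.04 0 0 0 0 0 0" --pt "0.04 0 0 0 0 0 0" --pt "0.04 0 0 0 0 0 0" --pt "0.04 -0.01 0 0.04 0 0 0" --pt "0.04 -0.03 0 0.1 0 0 0" --pt "0.04 -0.04 0 0.15 0 0 0" --pt "0.04 -0.04 0 0.15 0 0 0"

```text
time_s: 18.1
eef_pos: [0.6114, -0.1714, 0.2677]
orientation: [[-0.056, 0.008, 0.998], [-0.998, -0.001, -0.056], [0.001, -1.0, 0.008]]
wrist_force: [0.2, -0.4, 0.7]
width: 0.0399
```

```bash
python3 -c "
from h import *
rep(); gpost(.03,.268,-.002); gpost(.03,.208,-.002)
d=read_camera('top');c=read_camera('side');o=pickle.load(open('p4.pkl','rb'))
print(np.abs(c['color'][195:250,285:297].astype(int)-o[0]['color'][195:250,285:297]).mean())"
```

```text
t 18.1 p [ 0.6114 -0.1714  0.2677] q_est 0.0161 r 0.2196 w 0.0399 F [ 0.19 -0.41  0.74] Fn 0.21 Fd 0.4 j [-0.45  0.43  1.37  0.    1.33 -0.39]
shift [-0.009, -0.0004, -0.003] turn [-0.0076, -0.0027, 0.0008]
shift [-0.0091, 0.0596, -0.0034] turn [-0.0076, -0.0027, 0.0008]
3.0207070707070707
```

>>> apply_moves --pt "0.04 -0.009 0 -0.003 -0.007 0 0" --pt "0.04 -0.009 0 -0.003 -0.007 0 0" --pt "0.04 -0.009 0.02 -0.003 -0.007 0 0" --pt "0.04 -0.009 0.04 -0.003 -0.007 0 0" --pt "0.04 -0.009 0.059 -0.003 -0.007 0 0" --pt "0.04 -0.009 0.059 -0.003 -0.007 0 0"

```text
time_s: 18.95
eef_pos: [0.605, -0.1628, 0.2081]
orientation: [[-0.058, -0.004, 0.998], [-0.998, 0.0, -0.058], [-0.0, -1.0, -0.004]]
wrist_force: [-0.6, -0.3, 0.0]
width: 0.04
```

>>> apply_moves --pt "0.03 0 0 0 0 0 0" --pt "0.023 0 0 0 0 0 0" --pt "0.023 0 0 0 0 0 0" --newtons 5

```text
time_s: 19.32
eef_pos: [0.6062, -0.1631, 0.2092]
orientation: [[-0.058, -0.0, 0.998], [-0.998, -0.001, -0.058], [0.001, -1.0, -0.0]]
wrist_force: [4.7, -0.5, -0.7]
width: 0.0234
```

```bash
python3 -c "
from h import *
rep()"
```

```text
t 19.325 p [ 0.6062 -0.1631  0.2092] q_est 0.0498 r 0.2131 w 0.0234 F [ 4.75 -0.49 -0.69] Fn 4.77 Fd 0.14 j [-0.44  0.47  1.46 -0.    1.21 -0.38]
```

The post position when touched puts the latched rest at about q≈0.032, so it did seat. Now gripping it centred and pulling through the catch.

>>> apply_moves --pt "0.023 0 0 0.0038 0 0 0" --pt "0.01 0 0 0.0038 0 0 0" --pt "0.01 0 0 0.0038 0 0 0" --pt "0.01 0 0 0.0038 0 0 0" --newtons 30

```text
time_s: 19.82
eef_pos: [0.6101, -0.1634, 0.2093]
orientation: [[-0.058, 0.0, 0.998], [-0.998, -0.001, -0.058], [0.001, -1.0, 0.0]]
wrist_force: [1.1, -1.2, 0.4]
width: 0.0156
```

```bash
python3 -c "
from h import *
s=rep(); arc(.035+np.array([.02,.04,.06,.08,.1]),s['eef_pos'][2])"
```

```text
t 19.825 p [ 0.6101 -0.1634  0.2093] q_est 0.0321 r 0.2122 w 0.0156 F [ 1.11 -1.17  0.36] Fn 1.18 Fd 1.1 j [-0.44  0.47  1.45 -0.    1.21 -0.38]
[0.01, -0.0023, -0.0, -0.0044, -0.0002, 0.02, 0.0008]
[0.01, -0.0035, -0.0, -0.0085, -0.0002, 0.04, 0.0008]
[0.01, -0.0047, -0.0, -0.0125, -0.0002, 0.06, 0.0008]
[0.01, -0.0059, -0.0, -0.0165, -0.0002, 0.08, 0.0008]
[0.01, -0.0073, -0.0, -0.0205, -0.0003, 0.1, 0.0008]
```

>>> apply_moves --pt "0.01 -0.001 0 -0.003 0 0.01 0" --pt "0.01 -0.002 0 -0.006 0 0.025 0" --pt "0.01 -0.003 0 -0.009 0 0.04 0" --pt "0.01 -0.0038 0 -0.0125 0 0.06 0" --pt "0.01 -0.005 0 -0.0165 0 0.08 0" --pt "0.01 -0.0063 0 -0.0205 0 0.1 0" --pt "0.01 -0.0063 0 -0.0205 0 0.1 0"

```text
time_s: 20.7
eef_pos: [0.5897, -0.1559, 0.2093]
orientation: [[-0.158, -0.0, 0.987], [-0.987, -0.001, -0.158], [0.001, -1.0, 0.0]]
wrist_force: [-1.5, -3.0, -0.8]
width: 0.0156
```

```bash
python3 -c "
from h import *
s=rep(); arc(.135+np.array([.04,.1,.18,.26,.34,.42,.5,.55]),s['eef_pos'][2])"
```

```text
t 20.7 p [ 0.5897 -0.1559  0.2093] q_est 0.1348 r 0.2121 w 0.0156 F [-1.48 -2.99 -0.79] Fn -0.99 Fd 3.18 j [-0.44  0.44  1.51 -0.    1.19 -0.28]
[0.01, -0.0032, -0.0, -0.0079, -0.0001, 0.0397, 0.001]
[0.01, -0.0071, -0.0, -0.02, -0.0001, 0.0997, 0.001]
[0.01, -0.0133, -0.0, -0.0357, -0.0001, 0.1797, 0.001]
[0.01, -0.0208, -0.0, -0.0508, -0.0002, 0.2597, 0.001]
[0.01, -0.0294, -0.0, -0.0653, -0.0002, 0.3397, 0.001]
[0.01, -0.0392, -0.0, -0.079, -0.0003, 0.4197, 0.001]
[0.01, -0.0501, -0.0001, -0.092, -0.0003, 0.4997, 0.001]
[0.01, -0.0574, -0.0001, -0.0996, -0.0003, 0.5497, 0.001]
```

>>> apply_moves --pt "0.01 -0.0022 0 -0.008 0 0.04 0" --pt "0.01 -0.006 0 -0.02 0 0.1 0" --pt "0.01 -0.0123 0 -0.0357 0 0.18 0" --pt "0.01 -0.0198 0 -0.0505 0 0.26 0" --pt "0.01 -0.0285 0 -0.065 0 0.34 0" --pt "0.01 -0.0383 0 -0.0786 0 0.42 0" --pt "0.01 -0.0492 0 -0.0915 0 0.5 0" --pt "0.01 -0.0565 0 -0.099 0 0.55 0"

```text
time_s: 21.7
eef_pos: [0.4998, -0.0842, 0.2092]
orientation: [[-0.652, -0.002, 0.759], [-0.759, -0.002, -0.652], [0.002, -1.0, -0.0]]
wrist_force: [-3.0, -2.9, 2.3]
width: 0.0158
```

```bash
python3 -c "
from h import *
s=rep(); arc(.685+np.array([.05,.12,.2,.28,.36,.44,.52,.58]),s['eef_pos'][2],.0008)"
```

```text
t 21.7 p [ 0.4998 -0.0842  0.2092] q_est 0.6839 r 0.2119 w 0.0158 F [-3.01 -2.92  2.3 ] Fn -0.39 Fd 4.17 j [-0.39  0.27  1.77 -0.    1.11  0.32]
[0.01, -0.0029, -0.0, -0.0102, 0.0001, 0.0484, 0.0022]
[0.01, -0.0075, -0.0, -0.0243, 0.0, 0.1184, 0.0022]
[0.01, -0.0141, -0.0, -0.0399, -0.0001, 0.1984, 0.0022]
[0.01, -0.0219, -0.0, -0.055, -0.0001, 0.2784, 0.0022]
[0.01, -0.0308, -0.0001, -0.0694, -0.0002, 0.3584, 0.0022]
[0.01, -0.0409, -0.0001, -0.083, -0.0003, 0.4384, 0.0022]
[0.01, -0.052, -0.0001, -0.0957, -0.0004, 0.5184, 0.0022]
[0.01, -0.061, -0.0001, -0.1047, -0.0005, 0.5784, 0.0022]
```

>>> apply_moves --pt "0.01 -0.0029 0 -0.0102 0 0.05 0" --pt "0.01 -0.0075 0 -0.0243 0 0.12 0" --pt "0.01 -0.0141 0 -0.04 0 0.2 0" --pt "0.01 -0.0219 0 -0.055 0 0.28 0" --pt "0.01 -0.0308 0 -0.0694 0 0.36 0" --pt "0.01 -0.0409 0 -0.083 0 0.44 0" --pt "0.01 -0.052 0 -0.0957 0 0.52 0" --pt "0.01 -0.061 0 -0.1047 0 0.58 0"

```text
time_s: 22.7
eef_pos: [0.4596, 0.0312, 0.2092]
orientation: [[-0.961, -0.002, 0.276], [-0.276, -0.001, -0.961], [0.003, -1.0, 0.0]]
wrist_force: [-1.7, -1.5, 2.7]
width: 0.0159
```

```bash
python3 -c "
from h import *
s=rep(); arc([1.28,1.295,1.295],s['eef_pos'][2],.0008)"
```

```text
t 22.7 p [0.4596 0.0312 0.2092] q_est 1.2686 r 0.2123 w 0.0159 F [-1.75 -1.46  2.7 ] Fn 0.93 Fd 2.08 j [-0.17  0.19  1.87 -0.    1.08  1.12]
[0.01, -0.001, -0.0, -0.002, -0.0003, 0.0119, 0.0025]
[0.01, -0.0019, -0.0, -0.0051, -0.0004, 0.0269, 0.0025]
[0.01, -0.0019, -0.0, -0.0051, -0.0004, 0.0269, 0.0025]
```

Final bit of opening, then release, rise and retreat.

>>> apply_moves --pt "0.01 -0.001 0 -0.003 0 0.012 0" --pt "0.01 -0.0018 0 -0.005 0 0.027 0" --pt "0.01 -0.0018 0 -0.005 0 0.027 0" --pt "0.02 -0.0018 0 -0.005 0 0.027 0" --pt "0.03 -0.0018 0 -0.005 0 0.027 0" --pt "0.036 -0.0018 0 -0.005 0 0.027 0" --pt "0.036 -0.0018 0 -0.005 0 0.027 0" --pt "0.036 -0.0018 0 -0.005 0 0.027 0"

```text
time_s: 23.7
eef_pos: [0.46, 0.0365, 0.2092]
orientation: [[-0.968, -0.002, 0.25], [-0.25, -0.001, -0.968], [0.002, -1.0, 0.0]]
wrist_force: [0.2, -0.5, -0.1]
width: 0.0361
```

>>> apply_moves --pt "0.036 0 -0.03 0 0 0 0" --pt "0.036 0 -0.07 0 0 0 0" --pt "0.036 0 -0.09 0 0 0 0" --pt "0.036 0 -0.09 -0.05 0 0 0" --pt "0.036 0.0 -0.09 -0.11 0 0 0" --pt "0.036 0.0 -0.09 -0.17 0 0 0" --pt "0.036 0.0 -0.09 -0.22 0 0 0" --pt "0.036 0.0 -0.09 -0.22 0 0 0"

```text
time_s: 24.7
eef_pos: [0.4039, 0.2524, 0.2991]
orientation: [[-0.967, -0.003, 0.255], [-0.255, -0.0, -0.967], [0.003, -1.0, -0.0]]
wrist_force: [0.1, -0.7, -0.2]
width: 0.0361
```

```bash
python3 -c "
from h import *
s=rep()
c=read_camera('side');d=read_camera('top')
a=cv2.resize(c['color'][150:290,250:390],None,fx=3,fy=3,interpolation=2);b=cv2.resize(d['color'][170:310,270:390],None,fx=3,fy=3,interpolation=2)
cv2.imwrite('pics/end.png',np.hstack([a,b])[:,:,::-1])
o=pickle.load(open('top0.pkl','rb'))
im=d['color'].astype(int);g=(im[:,:,1]-im[:,:,0]>25)&(im[:,:,1]-im[:,:,2]>8)
for y in (206,246,286):
    x=np.nonzero(g[y,280:340])[0]; print(y,280+x.min(),280+x.max())"
```

```text
t 24.7 p [0.4039 0.2524 0.2991] q_est 1.9796 r 0.342 w 0.0361 F [ 0.07 -0.73 -0.22] Fn 0.63 Fd -0.37 j [0.32 0.13 1.71 0.   1.31 1.64]
206 295 299
246 305 309
286 315 319
```

View pics/end.png

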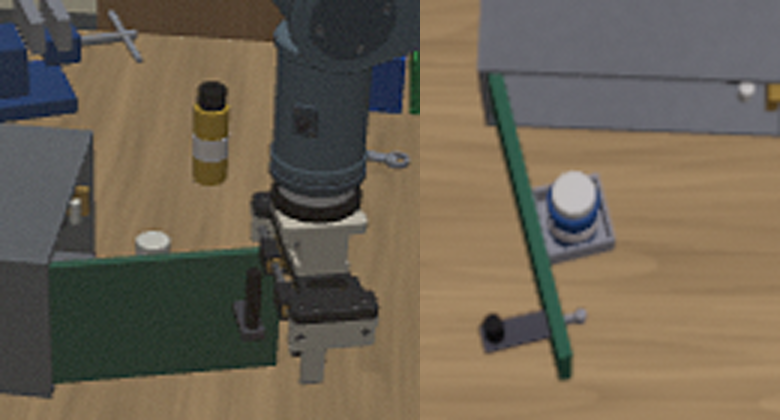

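The door is back at its original pixels and the can is upright in the rack (cap at crop (573,195)). The arm is clear, so I'm handing in.

```bash
python3 -c "
from rig import job_done
print(job_done())"
```

```text
the job is handed in; nothing more can be done
None
```

The job is done and handed in at about 25 s of the 72 s allowed.

- **Loading:** I stood the blue can in the door rack. It went in without touching the pocket's rim.
- **Closing:** I gripped the post and swung the door shut slowly. The roller met the door at about 0.11 rad and pushed back with up to about 15 N. It gave at about 0.08 rad and then drew the door in.
- **Latched rest:** I let go before the stop, and the door seated itself at about 0.03 rad. It stayed there for over 1.5 s with nothing touching it.
- **Opening:** I gripped the post again and pulled the door through the catch. I left it at about 1.29 rad; it started at about 1.30.

**Last checks:** the door's edge is on the same pixels as at the start, the can is upright in its rack, and the arm is clear with wrist force near zero. I saw the yellow can where it was, but did not measure the other bench items again; the arm never went near them. The door angles come from the cameras and are good to about 0.02 rad. The side camera placed the can about 3 mm off the top camera's reading, which did no harm.

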